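Rebuild the spindle stack of a vegetable prep machine

TASK

The vegetable prep machine is back from cleaning: refit its white parts on the upright spindle, first the spacer sleeve, then the flat washer, last the square-holed drive bush, each pushed fully home before the next, and let go of them. The bush only drops over the spindle's square drive when it is turned to match it, so press it lightly and turn it until it falls in; never push or wrench a part against the machine with more than 60 N. Leave everything else on the table where it stands.

Things in the scene. Friction and masses are not known exactly. Their poses are not given: they have to be found in the camera images.
- machine: Grey motor base of the prep machine, fixed to the table, 200 x 200 mm, 110 mm high, with a round steel boss (70 mm across, 10 mm high) in the middle of its top. Origin: centre of its underside on the table, z up. The control panel is on its -x face. Its yaw says nothing about how the square drive is turned.
- seat (a point): Foot of the spindle, on its axis, at the boss's top face, 120 mm above the table; z up. Above it the spindle is round, 23 mm across, up to 38 mm; then a 16 x 16 mm square drive with a flat shoulder at 56 mm; then a round pilot 16 mm across to 60 mm, tapering to 5 mm across at 71 mm. It does not turn by hand; the angle of its square (different each time) is not reported.
- spindle_tip (a point): Top end of the spindle, on its axis, 71 mm above seat. Its axes are the machine's, not those of the square drive.
- spacer: Spacer sleeve: white plastic tube, 40 mm outside, 26 mm round bore, 24 mm tall, about 60 g, standing upright on the table. Origin: centre of its lower end; z along the bore, up. It goes down to the boss: its origin then lies at seat.
- washer: Flat washer: white plastic disc, 48 mm outside, 26 mm round bore, 14 mm thick, about 60 g, lying flat. Origin: centre of its underside, z up along the bore. It lies on the spacer: its origin then lies 24 mm above seat.
- bush: Drive bush: white plastic block 36 x 36 mm, 34 mm tall, 18.6 x 18.6 mm square hole right through, round collar 50 mm across on its lowest 8 mm; 90 g. Origin: centre of underside, z up, x and y square to the flats and hole. Grip it above the collar. Within 0.15 rad of the drive's square it drops from 56 to 38 mm above seat, onto the washer; else it stays on the shoulder at 56 mm.
- shaker: Small glass shaker, 36 mm across, 62 mm tall, standing among the parts; to be left alone. Origin: centre of its underside.
- bowl: Steel bowl, 130 mm across, 50 mm tall; to be left alone. Origin: centre of its underside.
- bottle: White bottle, 66 mm across, 200 mm tall; to be left alone. Origin: centre of its underside.
- spatula: Spatula lying on the table; to be left alone. Origin: centre of its underside.
- mug: White handleless ceramic cup, 80 mm across, 90 mm tall; to be left alone. Origin: centre of its underside.
- spoon: Spoon lying on the table; to be left alone. Origin: centre of its underside.

How it is judged:
On the way, in this order (a step that is already met when the one before it is completed fails the run):
1. the spacer sleeve is on the spindle, down on the boss, let go (z of spacer in the frame of seat between -0.003 and 0.003 m and horizontal distance between spacer and seat below 0.004 m and angle between spacer's own z axis and vertical below 0.06 rad and contact force between spacer and the fingers below 0.1 N), for 0.2 s.
2. the washer is on the spindle, flat on the seated spacer, let go (z of spacer in the frame of seat between -0.003 and 0.003 m and horizontal distance between each of spacer, washer and seat below 0.004 m and angle between each of spacer, washer's own z axis and vertical below 0.06 rad and z of washer in the frame of seat between 0.021 and 0.027 m and contact force between washer and the fingers below 0.1 N), for 0.2 s.
3. the bush is over the square drive, down on the washer (z of spacer in the frame of seat between -0.003 and 0.003 m and horizontal distance between each of spacer, washer, bush and seat below 0.004 m and angle between each of spacer, washer, bush's own z axis and vertical below 0.06 rad and z of washer in the frame of seat between 0.021 and 0.027 m and z of bush in the frame of seat between 0.035 and 0.041 m), for 0.2 s.
At the end, for the whole second after the job is handed in: On the spindle from the boss up lie spacer (0 mm), washer (24 mm) and bush (38 mm above the seat), each within 3 mm of that height and 4 mm of the axis, level within 0.06 rad, let go and at rest (all of step 3 and contact force between bush and the fingers below 0.1 N and linear speed of each of spacer, washer, bush below 0.01 m/s); the robot touches nothing.
It fails at once if a part is pushed or wrenched against the machine with more than 60 N (contact force between any of spacer, washer, bush and machine above 60 N).
It fails at once if a bystander is moved more than 30 mm (distance of any of shaker, bowl, bottle, spatula, mug, spoon from where it was at the start of the episode above 0.03 m).
It also fails if it takes over 72 s, if anything falls off the work surface, if the arm or the gripper's body presses on something with over 40 N, if the wrist force passes 120 N, or if a joint passes its speed limit or range.

ROBOT

A 7-joint arm with a two-finger parallel gripper is mounted at the origin on the work surface. World frame = base frame: x ahead of the robot, y to its left, z up, the work surface at z = 0. Lengths are in m, angles in rad, forces in N, time in s.
With the tool pointing down it reaches from about 0.4 to 0.85 m from the base axis. Payload 10.4 kg.
Tool frame: the origin (TCP) lies at the very end of the fingers, on their centre line; the grasp point (between the pads) lies 19 mm behind it; z points along the fingers, y is the line along which they close (so a half turn about z gives the same grasp; the last joint's range is limited). The gripper opens to 85 mm and grips with 20 to 120 N. Pads are 22 mm wide; open, the fingers measure 114 mm over their backs; the gripper's body (76 mm by 85 mm) begins 54 mm behind the grasp point. The pads swing forward as they close: fully open they stand 13 mm farther back than shut.
Start: joints at [-1.333, 0.332, -0.065, 1.46, 0.022, 1.35, -0.088], TCP at [0.161, 0.604, 0.231] pointing down, gripper open.
Joint ranges: [-2.6, 2.6], [-0.5, 2.12], [-1.47, 1.34], [0.16, 2.42], [-1.27, 4.41], [0.06, 2.06], [-2.6, 2.6]. Speed limits (rad/s): [2.22, 2.22, 2.79, 2.79, 3.14, 3.14, 3.14].

INTERFACE

Orientations are given as a unit quaternion [x, y, z, w].
In Python, from bench import bot, viewer gives the robot as it stands.
- The arm moves only by the tool apply_moves, never from a script. Its arguments are lists of equal length, an entry for each row: "slide": the shift along the tool's x, y, z in cm, a list of three; "dr": the turn, a rotation vector about the tool's x, y, z in rad, a list of three. In form: {"slide": [[tx, ty, tz], ...], "dr": [[wx, wy, wz], ...]}. A call has 1 to 20 rows; each row shifts and turns the commanded pose from where the row before left it, along the tool's axes as they then stand; what a row does not reach is not made up. A row lasts 1/10 s, in which the tool goes at most 50 mm and 8.59 degrees, less where a joint would pass 70% of its speed; a pose out of reach is approached as far as the arm can. A call is refused whole if a number of a shift passes 5 or a number of a turn 0.15, either way. A call with a gripper value outside its range is refused whole. "fingers" is the finger opening in cm, from 0 to 8.54, set as the call begins (left out, the last holds). The fingers move at their own pace and stop on an object; the grip force is fixed at half the most. Time passes only in rows, so rows that do not move let the fingers close. It gives the time, the measured TCP pose, the force, the opening and the grip force at its end, in the units of the state.
- bot.get_state(): the state, without advancing time (a new reading comes with each control period).
- viewer.camera(name): name is "side" or "top"; returns (picture, depth): 400x640x3 uint8, blue, green, red; 400x640 float32, m along the optical axis (not along the pixel's ray), 0 where there is no reading.
- viewer.get_calibration(name): a dict with "K" (3x3 intrinsics, pixels), "R" (3x3) and "t" (3): a world point X has camera coordinates R X + t. Camera axes: x right, y down, z forward; pixel columns grow to the right and rows downward; lengths in m; the calibration is good to about 2 mm. A picture is of the moment at which its call begins. get_calibration takes no time and is no camera call.
- bot.close_job(): hands the job in; it is judged then, once.
The state is a dict: "clock": time; "joints": joint angles; "qvel": joint speeds; "joint_torque": joint torques, N m; "eef_pos": TCP position; "eef_rot": TCP orientation; "ft_force": force on the tool from outside, world axes, zero at the start; "ft_torque": the same for the moment, N m; "finger_gap": finger opening in m; "grip_force": force on a finger pad.
Only numpy, scipy, OpenCV 4.12 (cv2) and the standard library are available. Lean on these libraries where they do the work, as an engineer would, in place of code of your own. Each camera call takes 0.05 s, during which the arm holds its last target. There are 200 camera calls.

## Working session

There is one attempt and no reset: what is moved stays moved. The work goes in short steps, Python scripts to look and compute and a tool call to move; the robot and the scene stay as the last step left them, time stands still between calls to the robot, and variables do not carry over. Pictures are saved under pics/ and viewed, at most 10 in all, crops included, and the job is handed in when it is done.

Besides the shell and the picture viewer there is one more tool, called after "Request:" as name(argument=value, ...), one argument or row to a line, values as JSON. apply_moves: Moves the arm, as the interface text tells. Its arguments: {"type":"object","properties":{"slide":{"type":"array","items":{"type":"array","items":{"type":"number"}}},"dr":{"type":"array","items":{"type":"array","items":{"type":"number"}}},"fingers":{"type":"number"}},"required":["slide","dr"]}

```bash
mkdir -p pics; ls; python3 - <<'E'
from bench import bot, viewer
import cv2,numpy as np
for n in("top","side"):
    p,d=viewer.camera(n); cv2.imwrite(f"pics/{n}0.png",p); np.save(f"pics/{n}0.npy",d)
    c=viewer.get_calibration(n); print(n,c["K"],c["R"],c["t"],-np.array(c["R"]).T@c["t"])
print(bot.get_state())
E
```

```text
pics
top [[455.47966862   0.         315.28868939]
 [  0.         455.47966862 196.59004663]
 [  0.           0.           1.        ]] [[ 0.02718672 -0.99904555  0.0341888 ]
 [-0.98213866 -0.0330655  -0.18523049]
 [ 0.18618416 -0.02854233 -0.9821002 ]] [-0.0580863   0.57017275  1.32862642] [ 3.14198679e-01 -1.25572073e-03  1.41244355e+00]
side [[378.21718487   0.         315.08753303]
 [  0.         378.21718487 204.25423219]
 [  0.           0.           1.        ]] [[ 0.87955987 -0.4755759  -0.01421251]
 [-0.35162385 -0.62961143 -0.69278432]
 [ 0.32052317  0.61434274 -0.72100478]] [-0.52324102  0.29778927  0.87507351] [ 0.28445028 -0.59894435  0.82979935]
{'clock': 0.1, 'joints': array([-1.33259417,  0.33275703, -0.06468914,  1.46084467,  0.02162865,
        1.34990928, -0.0884717 ]), 'qvel': array([-0.00011954, -0.00318566,  0.00102846, -0.00372799, -0.00046645,
       -0.00015793,  0.00071162]), 'joint_torque': array([ 1.62274235e-03, -6.26747632e+01,  4.94099397e-02, -3.92425525e+01,
        1.62354915e-02,  7.05524697e-03, -3.68794019e-05]), 'eef_pos': array([0.16109278, 0.60353955, 0.23063377]), 'eef_rot': array([ 1.30010354e-01,  9.91512448e-01, -6.10078957e-04, -3.57305285e-05]), 'ft_force': array([-0.46176071, -0.34562506, -0.02228797]), 'ft_torque': array([ 0.00968645, -0.02268425,  0.01773948]), 'grip_force': 0.0, 'finger_gap': 0.08542094081642043}
```

View pics/top0.png

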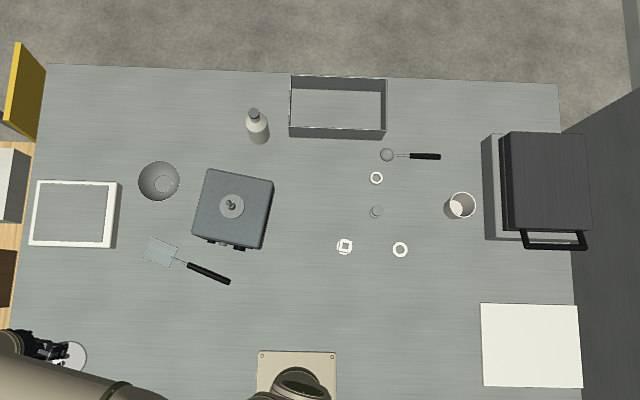

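View pics/side0.png

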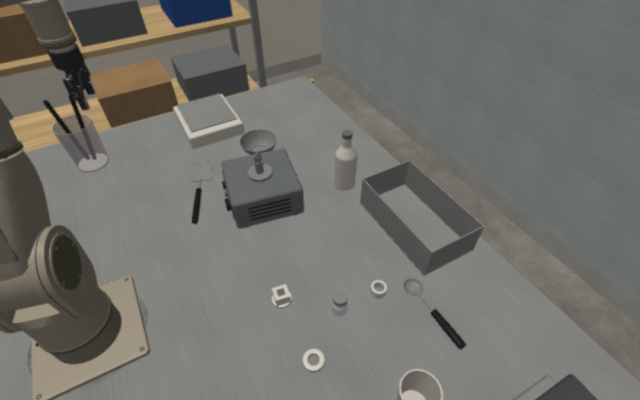

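Top view: bush (345,246), washer (400,249), spacer (376,178), shaker (376,211), machine spindle about (231,205). In the side view the same items are at (281,296), (314,359), (378,288), (340,301) and (258,158).

```bash
cat > h.py <<'E'
from bench import bot, viewer
import cv2,numpy as np
def ray(n,px,z):
    c=viewer.get_calibration(n);K,R,t=map(np.array,(c["K"],c["R"],c["t"]))
    px=np.atleast_2d(np.asarray(px,float))
    d=np.c_[(px-[K[0,2],K[1,2]])/[K[0,0],K[1,1]],np.ones(len(px))]@R
    o=-R.T@t; s=(np.asarray(z)-o[2])/d[:,2]
    return o+d*s[:,None]
def cloud(n,d):
    c=viewer.get_calibration(n);K,R,t=map(np.array,(c["K"],c["R"],c["t"]))
    v,u=np.mgrid[:400,:640]
    p=np.dstack([(u-K[0,2])/K[0,0]*d,(v-K[1,2])/K[1,1]*d,d])
    return (p-t)@R
E
python3 - <<'E'
from h import *
top=cv2.imread("pics/top0.png");side=cv2.imread("pics/side0.png")
C={"top":cloud("top",np.load("pics/top0.npy")),"side":cloud("side",np.load("pics/side0.npy"))}
T=dict(spacer=((376,178),(378,288),.024),washer=((400,249),(314,359),.014),bush=((345,246),(281,296),.034))
for k,(a,b,h) in T.items():
  for n,im,(u,v) in(("top",top,a),("side",side,b)):
    r=16; sl=np.s_[v-r:v+r,u-r:u+r]
    w=(im[sl].min(2)>170).astype(np.uint8)
    cs,_=cv2.findContours(w,cv2.RETR_EXTERNAL,cv2.CHAIN_APPROX_NONE)
    c=max(cs,key=cv2.contourArea); (x,y),rad=cv2.minEnclosingCircle(c)
    z=C[n][sl][...,2]; m=(w>0)
    tp=m&(abs(z-h)<.005)
    P=C[n][sl][tp]
    print(k,n,"circ",x+u-r,y+v-r,rad,ray(n,(x+u-r,y+v-r),h)[0].round(4),"zpct",np.percentile(z[m],[5,50,95]).round(4),len(P),"topmean",P.mean(0).round(4),"mid",((P.min(0)+P.max(0))/2).round(4),np.ptp(P,axis=0).round(4))
for n,im in(("top",top),("side",side)):
    c=C[n]; m=(c[...,2]>.15)&(c[...,2]<.21)&(c[...,0]>.3)&(c[...,0]<.8)&(abs(c[...,1]-.25)<.12)
    P=c[m]; print(n,"spindle",len(P),P[P[:,2].argsort()][-6:].round(4), P.mean(0))
    m=(abs(c[...,2]-.12)<.004)&(c[...,0]>.3)&(c[...,0]<.8)&(abs(c[...,1]-.25)<.12);P=c[m]
    print("boss",len(P),cv2.minEnclosingCircle(P[:,:2].astype(np.float32)))
    m=(abs(c[...,2]-.11)<.004)&(c[...,0]>.3)&(c[...,0]<.8)&(abs(c[...,1]-.25)<.2);P=c[m]
    print("base",len(P),cv2.minAreaRect(P[:,:2].astype(np.float32)))
a=cv2.resize(top[165:265,325:425],(500,500),interpolation=4);b=cv2.resize(top[180:235,205:260],(300,300),interpolation=4)
e=cv2.resize(side[130:200,220:300],(300,262),interpolation=4)
o=np.zeros((562,800,3),np.uint8);o[:500,:500]=a;o[:300,500:]=b;o[300:,500:]=e
cv2.imwrite("pics/crop.png",o)
E
```

```text
spacer top circ 376.1521739959717 177.10869598388672 6.216503143310547 [ 0.6462 -0.2313  0.024 ] zpct [0.0187 0.0236 0.0283] 57 topmean [ 0.6458 -0.2314  0.0237] mid [ 0.6453 -0.2308  0.024 ] [0.0353 0.0375 0.0088]
spacer side circ 378.5 286.0 7.159010887145996 [ 0.6462 -0.2311  0.024 ] zpct [0.0208 0.0228 0.0251] 45 topmean [ 0.6454 -0.2309  0.0229] mid [ 0.6448 -0.2306  0.0235] [0.0367 0.0332 0.0066]
washer top circ 399.5 249.0 7.826338291168213 [ 0.4239 -0.3057  0.014 ] zpct [0.0085 0.0142 0.0193] 108 topmean [ 0.4243 -0.3064  0.0143] mid [ 0.424  -0.3067  0.0142] [0.0434 0.0433 0.0096]
washer side circ 313.0 359.2631587982178 10.526548385620117 [ 0.4237 -0.3075  0.014 ] zpct [0.0107 0.0127 0.0153] 202 topmean [ 0.4239 -0.3071  0.0129] mid [ 0.4239 -0.3066  0.0131] [0.0439 0.0437 0.0073]
bush top circ 344.3333330154419 246.0 8.333434104919434 [ 0.4264 -0.1334  0.034 ] zpct [0.0035 0.0323 0.0381] 96 topmean [ 0.4276 -0.1357  0.0342] mid [ 0.428  -0.1355  0.034 ] [0.0392 0.0368 0.0094]
bush side circ 281.45783042907715 291.60240936279297 9.193156242370605 [ 0.4302 -0.1365  0.034 ] z
[... 190 characters left out ...]
 0.1402 0.2036]
 [0.7745 0.1324 0.2045]
 [0.7793 0.1492 0.2054]
 [0.7827 0.1326 0.2061]] [0.6978958  0.15923344 0.18279516]
boss 413 ((0.6069379448890686, 0.16288435459136963), 0.18860115110874176)
base 3566 ((0.6042117476463318, 0.18620288372039795), (0.19851507246494293, 0.36305537819862366), 80.5445327758789)
side spindle 237 [[0.7876 0.148  0.2   ]
 [0.77   0.141  0.2003]
 [0.7723 0.134  0.2004]
 [0.7746 0.1324 0.2006]
 [0.7791 0.145  0.2014]
 [0.771  0.1374 0.2022]] [0.67438913 0.16017959 0.17614152]
boss 256 ((0.6191520690917969, 0.16764754056930542), 0.13385795056819916)
base 2587 ((0.6151328086853027, 0.18167123198509216), (0.19837521016597748, 0.3814130127429962), 80.08184814453125)
```

View pics/crop.png

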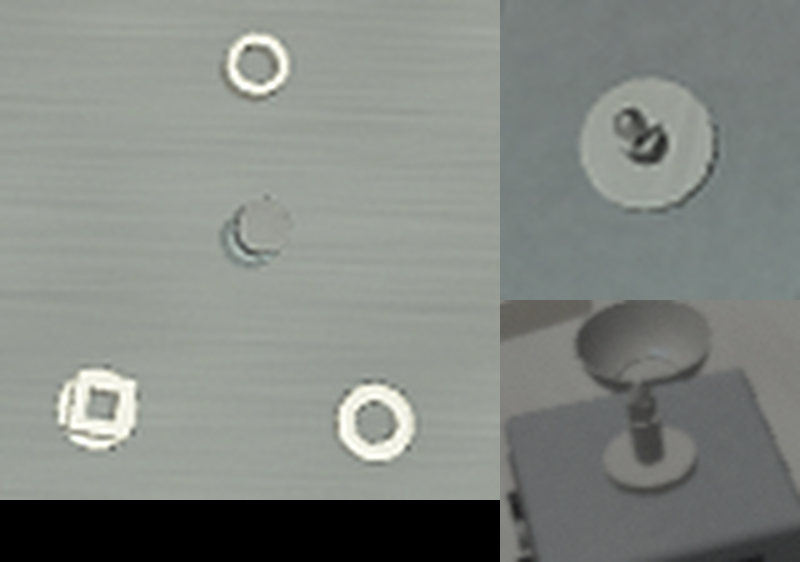

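Crop: spacer ring at top, shaker middle, bush lower-left (nearly square to the image), washer lower-right. The boss disc centre is near top pixel (231.5,206), with the spindle leaning up-left by parallax. In the side crop the spindle stands in front of the bowl.

```bash
python3 - <<'E'
from h import *
from scipy.spatial.transform import Rotation as Ro
top=cv2.imread("pics/top0.png");side=cv2.imread("pics/side0.png")
g=ray("top",(231.4,206),.12)[0];print("boss guess",g)
for n,im in(("top",top),("side",side)):
    c=cloud(n,np.load(f"pics/{n}0.npy"))
    r=np.hypot(c[...,0]-g[0],c[...,1]-g[1]);
    m=(r<.08)&(abs(c[...,2]-.118)<.012)
    gr=im.min(2); u8=(m&(gr>np.median(gr[m&(r<.03)])-15)).astype(np.uint8)
    cs,_=cv2.findContours(u8,0,cv2.CHAIN_APPROX_NONE);k=max(cs,key=cv2.contourArea)
    P=ray(n,k[:,0,:],.12);(x,y),R=cv2.minEnclosingCircle(P[:,:2].astype(np.float32)*1000)
    e=cv2.fitEllipse(k);print(n,"boss",x,y,R,"ell",e,ray(n,e[0],.12)[0])
    m=(r<.03)&(c[...,2]>.145)&(c[...,2]<.195);P=c[m];print(" spindle",len(P))
    for lo in np.arange(.135,.2,.01):
        q=c[(r<.03)&(c[...,2]>lo)&(c[...,2]<=lo+.01)]
        if len(q):print("  ",lo.round(3),len(q),q.mean(0).round(4),np.ptp(q,axis=0).round(4))
    t=c[(abs(c[...,2]-.11)<.006)&(r<.15)];rr=cv2.minAreaRect(t[:,:2].astype(np.float32));print(" base",rr)
c=cloud("top",np.load("pics/top0.npy"))
for n in("top","side"):
  c=cloud(n,np.load(f"pics/{n}0.npy"))
  m=(np.hypot(c[...,0]-.4283,c[...,1]+.1352)<.03)&(abs(c[...,2]-.033)<.007)
  t=c[m];print("bush",len(t),cv2.minAreaRect(t[:,:2].astype(np.float32)))
  m=(np.hypot(c[...,0]-.54,c[...,1]+.22)<.05)&(c[...,2]>.05);print("shaker",c[m].mean(0))
s=bot.get_state();R=Ro.from_quat(s["eef_rot"]).as_matrix();print(R.round(4))
for p in([.6457,-.2312,.126],):print((R.T@(np.array(p)-s["eef_pos"])*100).round(2))
E
```

```text
boss guess [0.52376514 0.20035043 0.12      ]
top boss 524.5702514648438 200.14183044433594 34.60224151611328 ell ((231.3646240234375, 205.78836059570312), (22.62342071533203, 23.63393783569336), 58.58639144897461) [0.52437449 0.20048847 0.12      ]
 spindle 66
   0.135 3 [0.5157 0.1923 0.1412] [0.0075 0.0062 0.0075]
   0.145 10 [0.5177 0.1933 0.1508] [0.0145 0.0138 0.0081]
   0.155 16 [0.5203 0.1969 0.1583] [0.0206 0.0203 0.0086]
   0.165 7 [0.5204 0.1976 0.1718] [0.0192 0.0139 0.0064]
   0.175 18 [0.5238 0.1983 0.1799] [0.0167 0.0186 0.0086]
   0.185 15 [0.5231 0.1994 0.1888] [0.0113 0.0107 0.0084]
 base ((0.5237697958946228, 0.19923195242881775), (0.19932815432548523, 0.1995152086019516), 79.73043823242188)
side boss 524.2388305664062 200.74281311035156 35.66610336303711 ell ((259.1210632324219, 171.01983642578125), (14.323081970214844, 23.56888198852539), 81.93390655517578) [0.52312808 0.19932252 0.12      ]
 spindle 105
   0.135 24 [0.5215 0.1908 0.1394] [0.0211 0.013  0.0091]
   0.145 25 [0.5233 0.1906 0.1507] [0.0231 0.0134 0.0088]
   0.155 26 [0.5232 0.1929 0.1595] [0.0204 0.0135 0.0091]
   0.165 25 [0.5232 0.1936 0.1703] [0.0212 0.0126 0.009 ]
   0.175 21 [0.5238 0.1949 0.1796] [0.0145 0.0091 0.0095]
   0.185 8 [0.5244 0.197  0.1878] [0.0075 0.0053 0.0045]
 base ((0.5243649482727051, 0.19784033298492432), (0.2025858461856842, 0.19763809442520142), 79.80387878417969)
bush 110 ((0.4278525114059448, -0.13524121046066284), (0.0356498546898365, 0.036190107464790344), 80.77006530761719)
shaker [ 0.5352464  -0.2276264   0.06197524]
bush 185 ((0.4284709095954895, -0.13651666045188904), (0.03816688433289528, 0.035822853446006775), 80.75125885009766)
shaker [ 0.53561377 -0.23165466  0.05996333]
[[-9.662e-01  2.578e-01 -2.000e-04]
 [ 2.578e-01  9.662e-01 -1.200e-03]
 [-1.000e-04 -1.200e-03 -1.000e+00]]
[-68.34 -68.15  10.55]
```

Request:
apply_moves(
  slide=[
    [-3.42,-3.41,0],
    [-3.42,-3.41,0],
    [-3.42,-3.41,0],
    [-3.42,-3.41,0],
    [-3.42,-3.41,0],
    [-3.42,-3.41,0],
    [-3.42,-3.41,0],
    [-3.42,-3.41,0],
    [-3.42,-3.41,0],
    [-3.42,-3.41,0],
    [-3.42,-3.41,0],
    [-3.42,-3.41,0],
    [-3.42,-3.41,0],
    [-3.42,-3.41,0],
    [-3.42,-3.41,0],
    [-3.42,-3.41,0],
    [-3.42,-3.41,0],
    [-3.42,-3.41,0],
    [-3.42,-3.41,0],
    [-3.42,-3.41,0],
  ],
  dr=[
    [0,0,0],
    [0,0,0],
    [0,0,0],
    [0,0,0],
    [0,0,0],
    [0,0,0],
    [0,0,0],
    [0,0,0],
    [0,0,0],
    [0,0,0],
    [0,0,0],
    [0,0,0],
    [0,0,0],
    [0,0,0],
    [0,0,0],
    [0,0,0],
    [0,0,0],
    [0,0,0],
    [0,0,0],
    [0,0,0],
  ],
)

```text
clock: 2.1
eef_pos: [0.647, -0.2326, 0.2306]
eef_rot: [0.129, 0.992, 0.0, -0.0]
ft_force: [1.5, 0.8, 1.0]
finger_gap: 0.0851
grip_force: 0.0
```

```bash
cat >> h.py <<'E'
from scipy.spatial.transform import Rotation as Ro
def go(*p):
    s=bot.get_state();R=Ro.from_quat(s["eef_rot"]).as_matrix()
    print("t",s["clock"],"pos",s["eef_pos"].round(4),"F",s["ft_force"].round(1),"gap",round(s["finger_gap"],4),"yaw_y",np.degrees(np.arctan2(R[1,1],R[0,1])).round(2),"z",R[:,2].round(4),"j7",s["joints"][6].round(2))
    for q in p:print("slide cm",(R.T@(np.array(q)-s["eef_pos"])*100).round(2))
E
python3 -c "
from h import *
go([.6457,-.2312,.006])"
```

```text
t 2.1 pos [ 0.647  -0.2326  0.2306] F [1.5 0.8 1. ] gap 0.0851 yaw_y 75.12 z [-7.e-04  5.e-04 -1.e+00] j7 1.81
slide cm [ 0.14  0.1  22.46]
```

Request:
apply_moves(
  slide=[
    [0.06,0.05,3],
    [0,0,4],
    [0,0,4],
    [0,0,4],
    [0,0,4],
    [0,0,2.5],
    [0,0,0.9],
    [0,0,0],
  ],
  dr=[
    [0,0,0],
    [0,0,0],
    [0,0,0],
    [0,0,0],
    [0,0,0],
    [0,0,0],
    [0,0,0],
    [0,0,0],
  ],
)

```text
clock: 2.9
eef_pos: [0.645, -0.2305, 0.0062]
eef_rot: [0.13, 0.992, 0.0, -0.001]
ft_force: [0.1, 0.7, 1.1]
finger_gap: 0.0859
grip_force: 0.0
```

```bash
python3 -c "
from h import *
go([.6457,-.2312,.006])"
```

```text
t 2.9 pos [ 0.645  -0.2305  0.0062] F [0.1 0.7 1.1] gap 0.0859 yaw_y 75.06 z [-2.2e-03  5.0e-04 -1.0e+00] j7 1.88
slide cm [-0.09 -0.05  0.02]
```

Nudge 0.9 mm and close.

Request:
apply_moves(
  slide=[
    [-0.07,-0.05,0],
    [0,0,0],
    [0,0,0],
    [0,0,0],
    [0,0,0],
    [0,0,0],
    [0,0,0],
    [0,0,0],
  ],
  dr=[
    [0,0,0],
    [0,0,0],
    [0,0,0],
    [0,0,0],
    [0,0,0],
    [0,0,0],
    [0,0,0],
    [0,0,0],
  ],
  fingers=0,
)

```text
clock: 3.7
eef_pos: [0.6472, -0.2318, 0.0091]
eef_rot: [0.13, 0.992, -0.0, 0.001]
ft_force: [-1.1, 0.5, 7.5]
finger_gap: 0.0378
grip_force: 59.5
```

```bash
python3 -c "
from h import *
go([.524,.2,.23])"
```

```text
t 3.7 pos [ 0.6472 -0.2318  0.0091] F [-1.1  0.5  7.5] gap 0.0378 yaw_y 75.06 z [ 2.4e-03 -3.0e-04 -1.0e+00] j7 1.88
slide cm [ 22.98  38.55 -22.13]
```

Request:
apply_moves(
  slide=[
    [0,0,-2],
    [0,0,-4],
    [0,0,-4],
    [0,0,-4],
    [0,0,-4],
    [0,0,-4],
    [0,0,-1],
    [0,0,0],
    [0,0,0],
  ],
  dr=[
    [0,0,0],
    [0,0,0],
    [0,0,0],
    [0,0,0],
    [0,0,0],
    [0,0,0],
    [0,0,0],
    [0,0,0],
    [0,0,0],
  ],
)

```text
clock: 4.6
eef_pos: [0.6459, -0.2311, 0.236]
eef_rot: [0.13, 0.992, 0.0, -0.001]
ft_force: [-0.6, 0.9, -1.4]
finger_gap: 0.0373
grip_force: 60.4
```

```bash
python3 - <<'E'
from h import *
go()
s=bot.get_state()["eef_pos"]
o=[]
for n in("side","top"):
    p,d=viewer.camera(n);c=cloud(n,d)
    K=viewer.get_calibration(n);q=np.array(K["K"])@(np.array(K["R"])@s+K["t"]);u,v=(q[:2]/q[2]).astype(int);print(n,u,v)
    o.append(cv2.resize(p[v-40:v+40,u-40:u+40],(400,400),interpolation=2))
    m=(p.min(2)>150)&(np.linalg.norm(c-s,axis=2)<.05);P=c[m]
    if len(P):print(len(P),P.min(0).round(4),P.max(0).round(4),P.mean(0).round(4))
cv2.imwrite("pics/hand1.png",np.hstack(o));go()
E
```

```text
t 4.6 pos [ 0.6459 -0.2311  0.236 ] F [-0.6  0.9 -1.4] gap 0.0373 yaw_y 75.06 z [-1.3e-03  8.0e-04 -1.0e+00] j7 1.8
side 389 230
57 [ 0.6261 -0.2442  0.243 ] [ 0.6531 -0.2103  0.2526] [ 0.6358 -0.2259  0.2496]
top 389 159
t 4.7 pos [ 0.6456 -0.231   0.2353] F [-0.1  1.3 -1.1] gap 0.0377 yaw_y 75.06 z [-0.0027  0.001  -1.    ] j7 1.8
```

View pics/hand1.png

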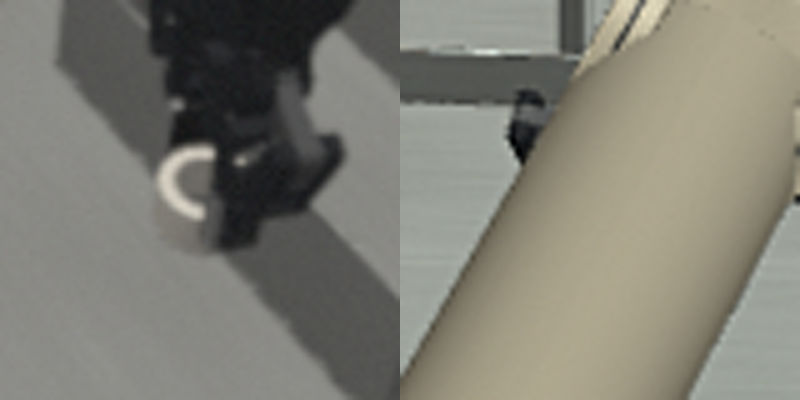

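Side crop: the sleeve hangs upright and centred in the fingers, with its bottom about 8–9 mm below the TCP. In the top crop the arm hides it.

Request:
apply_moves(
  slide=[
    [1.29,1.85,0],
    [2.29,3.85,0],
    [2.29,3.85,0],
    [2.29,3.85,0],
    [2.29,3.85,0],
    [2.29,3.85,0],
    [2.29,3.85,0],
    [2.29,3.85,0],
    [2.29,3.85,0],
    [2.29,3.85,0],
    [1,2,0],
    [0,0,0],
    [0,0,0],
    [0,0,0],
  ],
  dr=[
    [0,0,0],
    [0,0,0],
    [0,0,0],
    [0,0,0],
    [0,0,0],
    [0,0,0],
    [0,0,0],
    [0,0,0],
    [0,0,0],
    [0,0,0],
    [0,0,0],
    [0,0,0],
    [0,0,0],
    [0,0,0],
  ],
)

```text
clock: 6.1
eef_pos: [0.5244, 0.198, 0.2367]
eef_rot: [0.131, 0.991, -0.001, -0.0]
ft_force: [-0.3, -0.7, -0.2]
finger_gap: 0.0375
grip_force: 60.4
```

```bash
cat >> h.py <<'E'
def look(name,q=None,r=40):
    s=bot.get_state()["eef_pos"] if q is None else np.array(q);o=[]
    for n in("side","top"):
        p,d=viewer.camera(n);c=cloud(n,d)
        K=viewer.get_calibration(n);q=np.array(K["K"])@(np.array(K["R"])@s+K["t"]);u,v=(q[:2]/q[2]).astype(int)
        o.append(cv2.resize(p[v-r:v+r,u-r:u+r],(400,400),interpolation=2))
        np.save(f"pics/{name}_{n}.npy",c);cv2.imwrite(f"pics/{name}_{n}.png",p)
        m=(p.min(2)>140)&(np.linalg.norm(c-s,axis=2)<.05);P=c[m]
        if len(P):print(n,len(P),P.min(0).round(4),P.max(0).round(4),P.mean(0).round(4))
    cv2.imwrite(f"pics/{name}.png",np.hstack(o))
E
python3 -c "
from h import *
go([.524,.2,.2]);look('m1');go([.524,.2,.2])"
```

```text
t 6.1 pos [0.5244 0.198  0.2367] F [-0.3 -0.7 -0.2] gap 0.0375 yaw_y 74.95 z [-7.e-04 -1.e-03 -1.e+00] j7 0.95
slide cm [0.09 0.18 3.67]
side 15 [0.5051 0.1698 0.2491] [0.5397 0.2094 0.2639] [0.5138 0.195  0.2508]
t 6.2 pos [0.5246 0.1981 0.2371] F [ 0.3 -0.2 -0.4] gap 0.0374 yaw_y 74.93 z [-2.e-04 -4.e-04 -1.e+00] j7 0.95
slide cm [0.11 0.17 3.71]
```

View pics/m1.png

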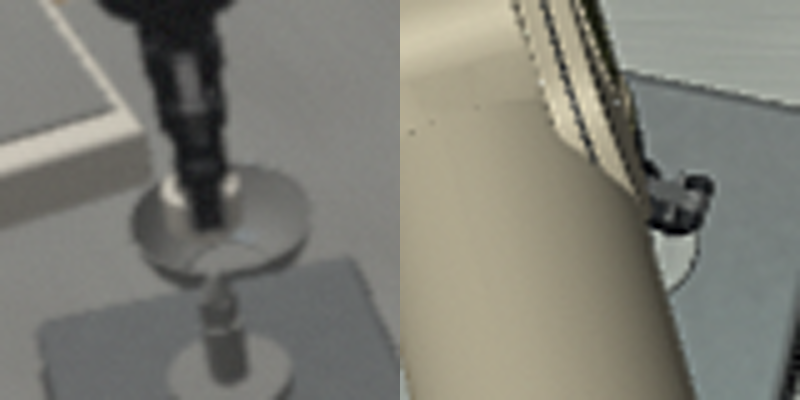

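Side crop: sleeve above the spindle tip, in line with it within a couple of mm. Apply the correction and go down gently.

Request:
apply_moves(
  slide=[
    [0.1,0.16,0],
    [0,0,1],
    [0,0,1],
    [0,0,1],
    [0,0,1],
    [0,0,1],
    [0,0,1],
    [0,0,0],
  ],
  dr=[
    [0,0,0],
    [0,0,0],
    [0,0,0],
    [0,0,0],
    [0,0,0],
    [0,0,0],
    [0,0,0],
    [0,0,0],
  ],
)

```text
clock: 7.0
eef_pos: [0.5231, 0.2011, 0.1757]
eef_rot: [0.13, 0.992, -0.001, -0.001]
ft_force: [0.9, -0.3, -1.5]
finger_gap: 0.0376
grip_force: 60.4
```

```bash
python3 -c "
from h import *
go([.524,.2,.128])"
```

```text
t 7.0 pos [0.5231 0.2011 0.1757] F [ 0.9 -0.3 -1.5] gap 0.0376 yaw_y 75.06 z [-0.0017 -0.0012 -1.    ] j7 0.97
slide cm [-0.12 -0.08  4.76]
```

Request:
apply_moves(
  slide=[
    [-0.05,-0.04,1],
    [0,0,1],
    [0,0,1],
    [0,0,1],
    [0,0,0.3],
    [0,0,0],
  ],
  dr=[
    [0,0,0],
    [0,0,0],
    [0,0,0],
    [0,0,0],
    [0,0,0],
    [0,0,0],
  ],
)

```text
clock: 7.6
eef_pos: [0.5238, 0.2008, 0.1337]
eef_rot: [0.13, 0.992, -0.0, -0.0]
ft_force: [-0.6, 0.8, -1.6]
finger_gap: 0.0375
grip_force: 60.4
```

```bash
python3 -c "
from h import *
go([.524,.2,.128])"
```

```text
t 7.6 pos [0.5238 0.2008 0.1337] F [-0.6  0.8 -1.6] gap 0.0375 yaw_y 75.06 z [-8.e-04 -5.e-04 -1.e+00] j7 0.99
slide cm [-0.03 -0.07  0.57]
```

Request:
apply_moves(
  slide=[
    [0,0,0.3],
    [0,0,0.1],
    [0,0,0],
  ],
  dr=[
    [0,0,0],
    [0,0,0],
    [0,0,0],
  ],
)

```text
clock: 7.9
eef_pos: [0.5241, 0.2009, 0.1303]
eef_rot: [0.13, 0.992, 0.0, 0.0]
ft_force: [0.7, -1.1, -1.0]
finger_gap: 0.0379
grip_force: 60.4
```

Request:
apply_moves(
  slide=[
    [0,0,0],
    [0,0,0],
    [0,0,0],
    [0,0,0],
    [0,0,0],
  ],
  dr=[
    [0,0,0],
    [0,0,0],
    [0,0,0],
    [0,0,0],
    [0,0,0],
  ],
  fingers=8.5,
)

```text
clock: 8.4
eef_pos: [0.5241, 0.2009, 0.1303]
eef_rot: [0.13, 0.992, 0.0, 0.0]
ft_force: [-0.1, -0.1, -0.0]
finger_gap: 0.0846
grip_force: 0.0
```

Request:
apply_moves(
  slide=[
    [0,0,-2],
    [0,0,-4],
    [0,0,-4],
    [0,0,-2],
    [0,0,0],
  ],
  dr=[
    [0,0,0],
    [0,0,0],
    [0,0,0],
    [0,0,0],
    [0,0,0],
  ],
)

```text
clock: 8.9
eef_pos: [0.5255, 0.2013, 0.2536]
eef_rot: [0.13, 0.991, 0.002, 0.002]
ft_force: [0.5, 0.8, -0.3]
finger_gap: 0.0853
grip_force: 0.0
```

```bash
python3 -c "
from h import *
go([.424,-.3065,.24],[.424,-.3065,.004]);look('m2',[.524,.2,.15])"
```

```text
t 8.9 pos [0.5255 0.2013 0.2536] F [ 0.5  0.8 -0.3] gap 0.0853 yaw_y 75.05 z [ 0.0045  0.003  -1.    ] j7 0.95
slide cm [ -3.29 -51.68   1.16]
slide cm [ -3.21 -51.78  24.76]
side 40 [0.5047 0.1803 0.117 ] [0.54   0.2307 0.1453] [0.5192 0.1948 0.1417]
top 67 [0.4949 0.1667 0.1149] [0.5474 0.1886 0.1541] [0.5157 0.1783 0.126 ]
```

View pics/m2.png

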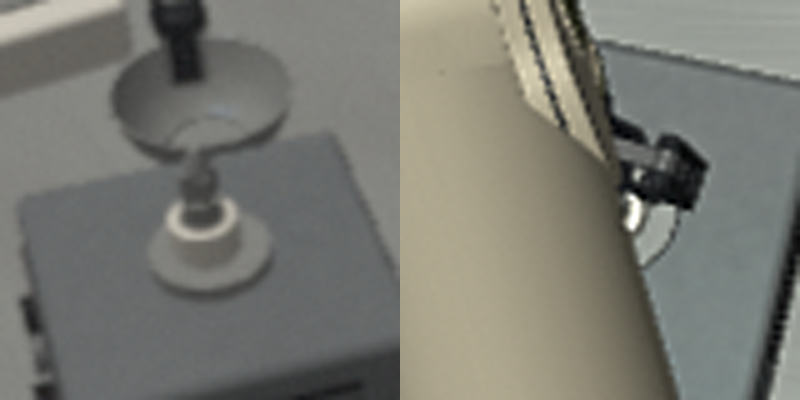

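Side crop: the sleeve sits flat on the boss around the spindle, top at 0.142–0.145 m. Now the washer.

Request:
apply_moves(
  slide=[
    [-0.17,-2.57,0],
    [-0.31,-4.7,0],
    [-0.31,-4.7,0],
    [-0.31,-4.7,0],
    [-0.31,-4.7,0],
    [-0.31,-4.7,0],
    [-0.31,-4.7,0],
    [-0.31,-4.7,0],
    [-0.31,-4.7,2],
    [-0.31,-4.7,3],
    [-0.31,-4.7,4],
    [-0.1,-2,4],
    [0,0,4],
    [0,0,3],
    [0,0,2],
    [0,0,1],
    [0,0,0],
    [0,0,0],
  ],
  dr=[
    [0,0,0],
    [0,0,0],
    [0,0,0],
    [0,0,0],
    [0,0,0],
    [0,0,0],
    [0,0,0],
    [0,0,0],
    [0,0,0],
    [0,0,0],
    [0,0,0],
    [0,0,0],
    [0,0,0],
    [0,0,0],
    [0,0,0],
    [0,0,0],
    [0,0,0],
    [0,0,0],
  ],
)

```text
clock: 10.8
eef_pos: [0.4267, -0.2916, 0.032]
eef_rot: [0.13, 0.992, -0.0, 0.0]
ft_force: [-0.2, -0.0, 0.4]
finger_gap: 0.0853
grip_force: 0.0
```

```bash
python3 -c "
from h import *
go([.424,-.3065,.004])"
```

```text
t 10.8 pos [ 0.4267 -0.2916  0.032 ] F [-0.2 -0.   0.4] gap 0.0853 yaw_y 75.05 z [ 3.e-04 -3.e-04 -1.e+00] j7 2.17
slide cm [-0.12 -1.51  2.8 ]
```

Request:
apply_moves(
  slide=[
    [-0.12,-1.5,1],
    [0,0,1],
    [0,0,0.4],
    [0,0,0],
    [0,0,0],
  ],
  dr=[
    [0,0,0],
    [0,0,0],
    [0,0,0],
    [0,0,0],
    [0,0,0],
  ],
)

```text
clock: 11.3
eef_pos: [0.4242, -0.3057, 0.0078]
eef_rot: [0.13, 0.992, 0.0, 0.0]
ft_force: [-0.3, -0.4, -0.1]
finger_gap: 0.0849
grip_force: 0.0
```

```bash
python3 -c "
from h import *
go([.424,-.3065,.008]);look('w1');go([.424,-.3065,.008])"
```

```text
t 11.3 pos [ 0.4242 -0.3057  0.0078] F [-0.3 -0.4 -0.1] gap 0.0849 yaw_y 75.09 z [ 2.e-04  2.e-04 -1.e+00] j7 2.24
slide cm [-0.   -0.08 -0.02]
side 80 [ 0.4015 -0.3237 -0.0032] [ 0.4154 -0.2803  0.016 ] [ 0.4076 -0.3027  0.0103]
top 39 [ 0.4205 -0.3102 -0.0048] [ 0.472  -0.2566  0.0052] [ 0.4574 -0.2868  0.0006]
t 11.4 pos [ 0.4243 -0.3059  0.0079] F [ 1.   0.1 -0.5] gap 0.0848 yaw_y 75.08 z [ 6.e-04  1.e-04 -1.e+00] j7 2.24
slide cm [ 0.01 -0.06 -0.01]
```

View pics/w1.png

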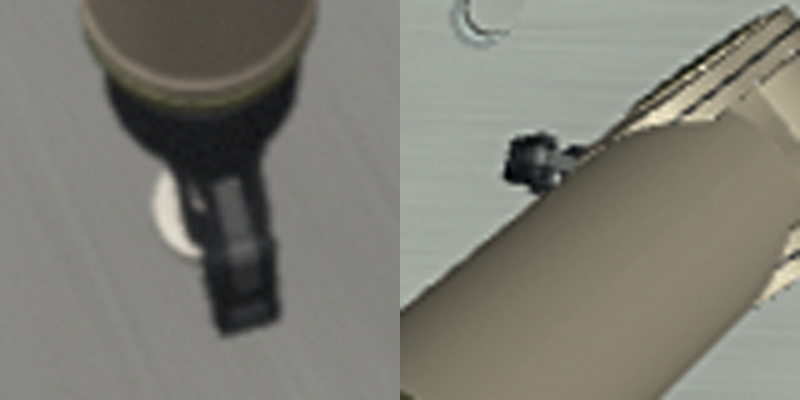

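Side crop: the fingers straddle the washer. Close.

Request:
apply_moves(
  slide=[
    [0,-0.05,0],
    [0,0,0],
    [0,0,0],
    [0,0,0],
    [0,0,0],
    [0,0,0],
    [0,0,0],
  ],
  dr=[
    [0,0,0],
    [0,0,0],
    [0,0,0],
    [0,0,0],
    [0,0,0],
    [0,0,0],
    [0,0,0],
  ],
  fingers=0,
)

```text
clock: 12.1
eef_pos: [0.4239, -0.3067, 0.0083]
eef_rot: [0.13, 0.991, 0.0, 0.0]
ft_force: [-4.0, 4.0, 14.1]
finger_gap: 0.0441
grip_force: 59.0
```

Request:
apply_moves(
  slide=[
    [0,0,-2],
    [0,0,-4],
    [0,0,-4],
    [0,0,-4],
    [0,0,-4],
    [0,0,-4],
    [0,0,-1],
    [0,0,0],
    [0,0,0],
  ],
  dr=[
    [0,0,0],
    [0,0,0],
    [0,0,0],
    [0,0,0],
    [0,0,0],
    [0,0,0],
    [0,0,0],
    [0,0,0],
    [0,0,0],
  ],
)

```text
clock: 13.0
eef_pos: [0.4234, -0.3061, 0.2363]
eef_rot: [0.13, 0.992, 0.0, -0.001]
ft_force: [0.3, -0.2, -1.4]
finger_gap: 0.0437
grip_force: 61.2
```

```bash
python3 -c "
from h import *
go([.524,.2,.24]);look('w2')"
```

```text
t 13.0 pos [ 0.4234 -0.3061  0.2363] F [ 0.3 -0.2 -1.4] gap 0.0437 yaw_y 75.07 z [-1.1e-03  9.0e-04 -1.0e+00] j7 1.98
slide cm [ 3.32 51.5  -0.34]
side 112 [ 0.4006 -0.3221  0.2334] [ 0.4461 -0.2853  0.2434] [ 0.4082 -0.3051  0.2405]
top 41 [ 0.4021 -0.3032  0.231 ] [ 0.4201 -0.2844  0.246 ] [ 0.4112 -0.2931  0.2414]
```

View pics/w2.png

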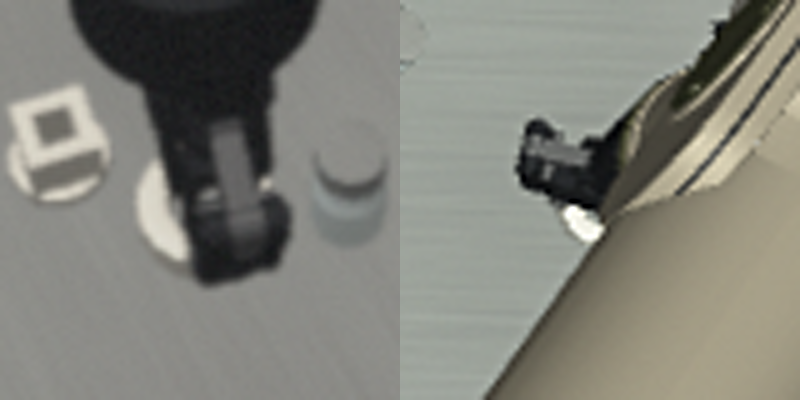

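Side crop: washer held level; bush at crop (55,140) and shaker at (350,190) are untouched.

Request:
apply_moves(
  slide=[
    [0.15,2,0],
    [0.25,3.8,0],
    [0.25,3.8,0],
    [0.25,3.8,0],
    [0.25,3.8,0],
    [0.25,3.8,0],
    [0.25,3.8,0],
    [0.25,3.8,0],
    [0.25,3.8,0],
    [0.25,3.8,0],
    [0.25,3.8,0],
    [0.25,3.8,0],
    [0.25,3.8,0],
    [0.25,3.8,0],
    [0,0,0],
    [0,0,0],
    [0,0,0],
  ],
  dr=[
    [0,0,0],
    [0,0,0],
    [0,0,0],
    [0,0,0],
    [0,0,0],
    [0,0,0],
    [0,0,0],
    [0,0,0],
    [0,0,0],
    [0,0,0],
    [0,0,0],
    [0,0,0],
    [0,0,0],
    [0,0,0],
    [0,0,0],
    [0,0,0],
    [0,0,0],
  ],
)

```text
clock: 14.8
eef_pos: [0.5233, 0.1973, 0.2367]
eef_rot: [0.131, 0.991, -0.001, -0.001]
ft_force: [0.0, -0.1, 0.0]
finger_gap: 0.0439
grip_force: 61.3
```

```bash
python3 -c "
from h import *
go([.524,.2003,.155]);look('w3');go([.524,.2003,.155])"
```

```text
t 14.8 pos [0.5233 0.1973 0.2367] F [ 0.  -0.1  0. ] gap 0.0439 yaw_y 74.96 z [-0.0012 -0.0012 -1.    ] j7 0.97
slide cm [0.01 0.32 8.17]
side 48 [0.5019 0.1652 0.2369] [0.5468 0.214  0.2614] [0.5221 0.1946 0.2409]
top 1 [0.506  0.1714 0.2475] [0.506  0.1714 0.2475] [0.506  0.1714 0.2475]
t 14.9 pos [0.5235 0.1973 0.2373] F [-0.6  0.5 -0.7] gap 0.0438 yaw_y 74.94 z [-5.e-04 -2.e-04 -1.e+00] j7 0.97
slide cm [0.02 0.31 8.23]
```

Request:
apply_moves(
  slide=[
    [0,0.25,0],
    [0,0.05,1],
    [0,0,1],
    [0,0,1],
    [0,0,1],
    [0,0,1],
    [0,0,1],
    [0,0,0],
  ],
  dr=[
    [0,0,0],
    [0,0,0],
    [0,0,0],
    [0,0,0],
    [0,0,0],
    [0,0,0],
    [0,0,0],
    [0,0,0],
  ],
)

```text
clock: 15.7
eef_pos: [0.5235, 0.2013, 0.1759]
eef_rot: [0.13, 0.992, -0.001, -0.001]
ft_force: [-0.3, -0.4, -0.5]
finger_gap: 0.0437
grip_force: 61.3
```

```bash
python3 -c "
from h import *
go([.524,.2006,.154])"
```

```text
t 15.7 pos [0.5235 0.2013 0.1759] F [-0.3 -0.4 -0.5] gap 0.0437 yaw_y 75.06 z [-0.002  -0.0012 -1.    ] j7 0.99
slide cm [-0.07 -0.05  2.19]
```

Request:
apply_moves(
  slide=[
    [-0.03,-0.04,0.7],
    [0,0,0.7],
    [0,0,0.5],
    [0,0,0],
  ],
  dr=[
    [0,0,0],
    [0,0,0],
    [0,0,0],
    [0,0,0],
  ],
)

```text
clock: 16.1
eef_pos: [0.524, 0.201, 0.1578]
eef_rot: [0.13, 0.992, -0.0, -0.0]
ft_force: [-0.1, -0.1, 0.3]
finger_gap: 0.0437
grip_force: 61.3
```

Request:
apply_moves(
  slide=[
    [0,0,0.1],
    [0,0,0],
  ],
  dr=[
    [0,0,0],
    [0,0,0],
  ],
)

```text
clock: 16.3
eef_pos: [0.5245, 0.2012, 0.1577]
eef_rot: [0.13, 0.992, 0.0, 0.0]
ft_force: [-0.2, 0.3, -0.8]
finger_gap: 0.0439
grip_force: 61.3
```

Request:
apply_moves(
  slide=[
    [0,0,0.2],
    [0,0,0],
  ],
  dr=[
    [0,0,0],
    [0,0,0],
  ],
)

```text
clock: 16.5
eef_pos: [0.5244, 0.2012, 0.1554]
eef_rot: [0.13, 0.992, 0.0, -0.0]
ft_force: [0.1, -0.3, -0.3]
finger_gap: 0.0438
grip_force: 61.3
```

Request:
apply_moves(
  slide=[
    [0,0,0],
    [0,0,0],
    [0,0,0],
    [0,0,0],
    [0,0,0],
  ],
  dr=[
    [0,0,0],
    [0,0,0],
    [0,0,0],
    [0,0,0],
    [0,0,0],
  ],
  fingers=8.5,
)

```text
clock: 17.0
eef_pos: [0.5244, 0.2012, 0.1556]
eef_rot: [0.13, 0.992, 0.0, 0.0]
ft_force: [0.2, 0.3, 0.3]
finger_gap: 0.0851
grip_force: 0.0
```

Request:
apply_moves(
  slide=[
    [0,0,-2],
    [0,0,-4],
    [0,0,-3],
    [0,0,-1],
    [0,0,0],
  ],
  dr=[
    [0,0,0],
    [0,0,0],
    [0,0,0],
    [0,0,0],
    [0,0,0],
  ],
)

```text
clock: 17.5
eef_pos: [0.525, 0.2014, 0.2568]
eef_rot: [0.13, 0.992, 0.001, 0.001]
ft_force: [-1.2, 0.7, 0.1]
finger_gap: 0.085
grip_force: 0.0
```

```bash
python3 -c "
from h import *
go([.4283,-.1355,.24],[.4283,-.1355,.015]);look('m3',[.524,.2,.16],25)"
```

```text
t 17.5 pos [0.525  0.2014 0.2568] F [-1.2  0.7  0.1] gap 0.085 yaw_y 75.06 z [ 0.0021  0.0016 -1.    ] j7 0.96
slide cm [  0.66 -35.05   1.6 ]
slide cm [  0.7 -35.1  24.1]
side 78 [0.503  0.178  0.1524] [0.5472 0.2182 0.1594] [0.524  0.1941 0.1562]
top 60 [0.495  0.1666 0.1169] [0.5406 0.1895 0.1619] [0.5152 0.1808 0.1364]
```

View pics/m3.png

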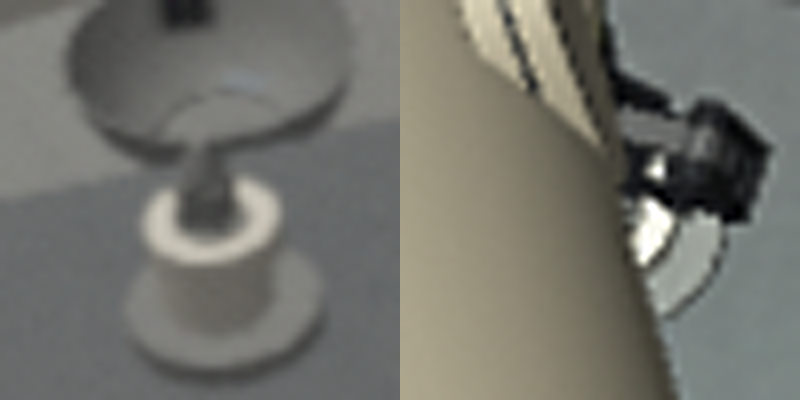

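Side crop: washer lies level on the sleeve (top z ≈ 0.157, expected 0.158). Now the bush; turn −0.1 rad to match its flats.

Request:
apply_moves(
  slide=[
    [0.06,-1.5,0],
    [0.06,-3.5,0],
    [0.06,-3.5,0],
    [0.06,-3.5,0],
    [0.06,-3.5,0],
    [0.06,-3.5,0],
    [0.06,-3.5,0],
    [0.06,-3.5,2],
    [0.06,-3.5,3],
    [0.06,-3.5,4],
    [0,-2,4],
    [0,0,3],
    [0,0,2],
    [0,0,0],
    [0,0,0],
  ],
  dr=[
    [0,0,0],
    [0,0,0],
    [0,0,0],
    [0,0,0],
    [0,0,0],
    [0,0,0],
    [0,0,0],
    [0,0,0],
    [0,0,0],
    [0,0,0],
    [0,0,0],
    [0,0,0],
    [0,0,-0.1],
    [0,0,0],
    [0,0,0],
  ],
)

```text
clock: 19.1
eef_pos: [0.428, -0.134, 0.0778]
eef_rot: [0.082, 0.997, -0.0, -0.001]
ft_force: [0.5, 0.7, -0.6]
finger_gap: 0.0853
grip_force: 0.0
```

```bash
python3 -c "
from h import *
go([.4283,-.1355,.021])"
```

```text
t 19.1 pos [ 0.428  -0.134   0.0778] F [ 0.5  0.7 -0.6] gap 0.0853 yaw_y 80.59 z [-1.5e-03 -4.0e-04 -1.0e+00] j7 1.74
slide cm [-0.06 -0.14  5.68]
```

Request:
apply_moves(
  slide=[
    [-0.04,-0.14,2],
    [0,0,2],
    [0,0,1.2],
    [0,0,0.4],
    [0,0,0],
    [0,0,0],
  ],
  dr=[
    [0,0,0],
    [0,0,0],
    [0,0,0],
    [0,0,0],
    [0,0,0],
    [0,0,0],
  ],
)

```text
clock: 19.7
eef_pos: [0.4298, -0.1349, 0.0229]
eef_rot: [0.081, 0.997, 0.0, 0.001]
ft_force: [-0.2, 0.3, -0.4]
finger_gap: 0.0847
grip_force: 0.0
```

```bash
python3 -c "
from h import *
go([.4283,-.1355,.021])"
```

```text
t 19.7 pos [ 0.4298 -0.1349  0.0229] F [-0.2  0.3 -0.4] gap 0.0847 yaw_y 80.75 z [ 1.5e-03  5.0e-04 -1.0e+00] j7 1.88
slide cm [ 0.14 -0.09  0.19]
```

Request:
apply_moves(
  slide=[
    [0.12,-0.05,0.1],
    [0,0,0],
    [0,0,0],
  ],
  dr=[
    [0,0,0],
    [0,0,0],
    [0,0,0],
  ],
)

```text
clock: 20.0
eef_pos: [0.428, -0.1351, 0.0211]
eef_rot: [0.08, 0.997, 0.0, 0.0]
ft_force: [-0.3, -0.3, 0.4]
finger_gap: 0.085
grip_force: 0.0
```

Request:
apply_moves(
  slide=[
    [0,0,0],
    [0,0,0],
    [0,0,0],
    [0,0,0],
    [0,0,0],
    [0,0,0],
    [0,0,0],
    [0,0,0],
  ],
  dr=[
    [0,0,0],
    [0,0,0],
    [0,0,0],
    [0,0,0],
    [0,0,0],
    [0,0,0],
    [0,0,0],
    [0,0,0],
  ],
  fingers=0,
)

```text
clock: 20.8
eef_pos: [0.428, -0.1353, 0.0212]
eef_rot: [0.08, 0.997, 0.0, 0.0]
ft_force: [-2.0, 0.6, 7.0]
finger_gap: 0.0344
grip_force: 60.1
```

Request:
apply_moves(
  slide=[
    [0,0,-2],
    [0,0,-4],
    [0,0,-4],
    [0,0,-4],
    [0,0,-4],
    [0,0,-4],
    [0,0,-1],
    [0,0,0],
    [0,0,0],
  ],
  dr=[
    [0,0,0],
    [0,0,0],
    [0,0,0],
    [0,0,0],
    [0,0,0],
    [0,0,0],
    [0,0,0],
    [0,0,0],
    [0,0,0],
  ],
)

```text
clock: 21.7
eef_pos: [0.4272, -0.1351, 0.2495]
eef_rot: [0.08, 0.997, -0.0, -0.001]
ft_force: [-1.1, -0.2, -1.5]
finger_gap: 0.0346
grip_force: 60.6
```

```bash
python3 - <<'E'
from h import *
go([.524,.2005,.25]);look('b1')
s=bot.get_state()["eef_pos"]
c=np.load('pics/b1_side.npy');p=cv2.imread('pics/b1_side.png')
m=(p.min(2)>130)&(np.linalg.norm(c-s,axis=2)<.05);P=c[m]-s
print(np.percentile(P[:,2],[2,20,50,80,98]).round(4)); t=P[P[:,2]>np.percentile(P[:,2],95)-.006];print(len(t),t.min(0),t.max(0))
E
```

```text
t 21.7 pos [ 0.4272 -0.1351  0.2495] F [-1.1 -0.2 -1.5] gap 0.0346 yaw_y 80.79 z [-1.7e-03  1.0e-04 -1.0e+00] j7 1.48
slide cm [-4.18 34.68 -0.06]
side 150 [ 0.403  -0.1611  0.2302] [ 0.4518 -0.1164  0.2639] [ 0.417  -0.1397  0.2461]
top 5 [ 0.415  -0.1157  0.233 ] [ 0.4204 -0.113   0.2413] [ 0.4182 -0.1145  0.2365]
[-0.0167 -0.0143 -0.0128  0.0118  0.0131]
62 [-0.01880518 -0.01633176  0.00689129] [-0.00599627  0.01875859  0.01462201]
```

View pics/b1.png

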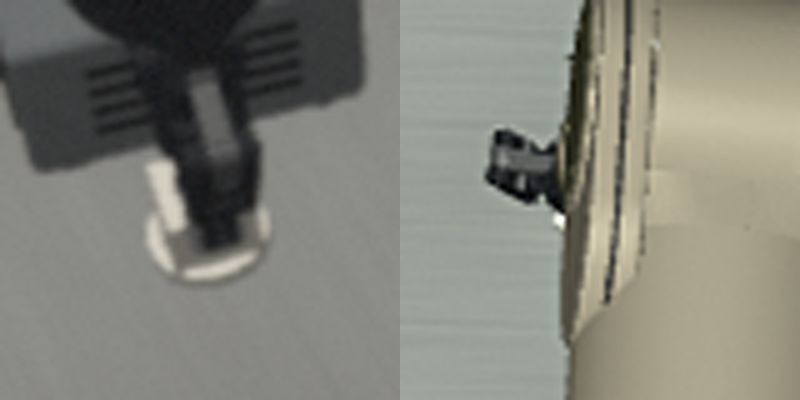

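Side crop: bush held level above the collar, origin about 21 mm below the TCP. Carry it to the spindle.

Request:
apply_moves(
  slide=[
    [-0.21,1.74,0],
    [-0.41,3.47,0],
    [-0.41,3.47,0],
    [-0.41,3.47,0],
    [-0.41,3.47,0],
    [-0.41,3.47,0],
    [-0.41,3.47,0],
    [-0.41,3.47,0],
    [-0.41,3.47,0],
    [-0.41,3.47,0],
    [-0.2,1.74,0],
    [0,0,0],
    [0,0,0],
    [0,0,0],
  ],
  dr=[
    [0,0,0],
    [0,0,0],
    [0,0,0],
    [0,0,0],
    [0,0,0],
    [0,0,0],
    [0,0,0],
    [0,0,0],
    [0,0,0],
    [0,0,0],
    [0,0,0],
    [0,0,0],
    [0,0,0],
    [0,0,0],
  ],
)

```text
clock: 23.2
eef_pos: [0.5239, 0.199, 0.2506]
eef_rot: [0.081, 0.997, -0.0, -0.0]
ft_force: [0.1, -0.1, -0.6]
finger_gap: 0.0348
grip_force: 60.6
```

```bash
python3 -c "
from h import *
go([.524,.2005,.2]);look('b2');go([.524,.2005,.2])"
```

```text
t 23.2 pos [0.5239 0.199  0.2506] F [ 0.1 -0.1 -0.6] gap 0.0348 yaw_y 80.66 z [-5.e-04 -6.e-04 -1.e+00] j7 1.07
slide cm [0.01 0.15 5.06]
side 61 [0.4999 0.1725 0.2338] [0.5464 0.2192 0.2712] [0.5172 0.1929 0.2502]
top 4 [0.5098 0.1761 0.2342] [0.5156 0.1779 0.2402] [0.5128 0.1771 0.2376]
t 23.3 pos [0.5239 0.1995 0.251 ] F [-0.1  1.4 -1.4] gap 0.0344 yaw_y 80.68 z [ 0.e+00  4.e-04 -1.e+00] j7 1.07
slide cm [0.01 0.1  5.1 ]
```

Request:
apply_moves(
  slide=[
    [0,0.1,1],
    [0,0,1],
    [0,0,1],
    [0,0,0.7],
    [0,0,0.5],
    [0,0,0.4],
    [0,0,0],
    [0,0,0],
  ],
  dr=[
    [0,0,0],
    [0,0,0],
    [0,0,0],
    [0,0,0],
    [0,0,0],
    [0,0,0],
    [0,0,0],
    [0,0,0],
  ],
)

```text
clock: 24.1
eef_pos: [0.5242, 0.2018, 0.2051]
eef_rot: [0.08, 0.997, 0.0, 0.0]
ft_force: [0.9, 0.9, -0.2]
finger_gap: 0.0347
grip_force: 60.6
```

Request:
apply_moves(
  slide=[
    [0,0,0.2],
    [0,0,0.2],
    [0,0,0],
  ],
  dr=[
    [0,0,0],
    [0,0,0],
    [0,0,0],
  ],
)

```text
clock: 24.4
eef_pos: [0.5239, 0.2019, 0.2007]
eef_rot: [0.08, 0.997, -0.0, -0.0]
ft_force: [0.2, 0.4, -0.4]
finger_gap: 0.0343
grip_force: 60.6
```

Request:
apply_moves(
  slide=[
    [0,-0.08,0.2],
    [0,0,0.2],
    [0,0,0],
  ],
  dr=[
    [0,0,0],
    [0,0,0],
    [0,0,0],
  ],
)

```text
clock: 24.7
eef_pos: [0.524, 0.201, 0.1971]
eef_rot: [0.08, 0.997, 0.0, 0.0]
ft_force: [-0.8, 0.2, 1.8]
finger_gap: 0.0342
grip_force: 61.0
```

Request:
apply_moves(
  slide=[
    [0,0,0.1],
    [0,0,0],
  ],
  dr=[
    [0,0,0],
    [0,0,0],
  ],
)

```text
clock: 24.9
eef_pos: [0.5242, 0.201, 0.1967]
eef_rot: [0.08, 0.997, 0.0, 0.0]
ft_force: [-2.7, -1.1, 8.3]
finger_gap: 0.0347
grip_force: 61.7
```

Request:
apply_moves(
  slide=[
    [0,0,0],
    [0,0,0],
    [0,0,0],
  ],
  dr=[
    [0,0,-0.1],
    [0,0,-0.1],
    [0,0,0],
  ],
)

```text
clock: 25.2
eef_pos: [0.5246, 0.2014, 0.1969]
eef_rot: [-0.021, 1.0, 0.001, 0.001]
ft_force: [-0.4, -0.1, 6.2]
finger_gap: 0.0344
grip_force: 61.4
```

Request:
apply_moves(
  slide=[
    [0,0,0.02],
    [0,0,0],
    [0,0,0],
  ],
  dr=[
    [0,0,-0.1],
    [0,0,-0.1],
    [0,0,0],
  ],
)

```text
clock: 25.5
eef_pos: [0.5247, 0.2015, 0.1969]
eef_rot: [-0.121, 0.993, 0.001, 0.001]
ft_force: [0.4, -0.4, 7.7]
finger_gap: 0.0345
grip_force: 61.5
```

Request:
apply_moves(
  slide=[
    [0,0,0],
    [0,0,0],
    [0,0,0],
  ],
  dr=[
    [0,0,-0.1],
    [0,0,-0.1],
    [0,0,0],
  ],
)

```text
clock: 25.8
eef_pos: [0.5246, 0.2015, 0.1967]
eef_rot: [-0.22, 0.976, 0.001, 0.001]
ft_force: [0.4, -0.0, 6.3]
finger_gap: 0.0347
grip_force: 61.4
```

Request:
apply_moves(
  slide=[
    [0,0,0.02],
    [0,0,0],
    [0,0,0],
  ],
  dr=[
    [0,0,-0.1],
    [0,0,-0.1],
    [0,0,0],
  ],
)

```text
clock: 26.1
eef_pos: [0.5241, 0.201, 0.1956]
eef_rot: [-0.315, 0.949, 0.0, 0.0]
ft_force: [1.5, -0.2, -0.9]
finger_gap: 0.0343
grip_force: 60.6
```

It has fallen in: force gone, TCP lower. Turn 0.05 more to centre it and lower it.

Request:
apply_moves(
  slide=[
    [0,0,0.2],
    [0,0,0.3],
    [0,0,0],
  ],
  dr=[
    [0,0,-0.05],
    [0,0,0],
    [0,0,0],
  ],
)

```text
clock: 26.4
eef_pos: [0.5239, 0.2009, 0.19]
eef_rot: [-0.336, 0.942, -0.0, -0.0]
ft_force: [1.7, -0.1, -2.9]
finger_gap: 0.0346
grip_force: 60.4
```

Request:
apply_moves(
  slide=[
    [0,0,0.3],
    [0,0,0.3],
    [0,0,0.2],
    [0,0,0],
  ],
  dr=[
    [0,0,0],
    [0,0,0],
    [0,0,0],
    [0,0,0],
  ],
)

```text
clock: 26.8
eef_pos: [0.5239, 0.201, 0.1822]
eef_rot: [-0.338, 0.941, -0.0, -0.0]
ft_force: [2.2, 0.2, -3.1]
finger_gap: 0.0344
grip_force: 60.4
```

Request:
apply_moves(
  slide=[
    [0,0,0.15],
    [0,0,0],
  ],
  dr=[
    [0,0,0],
    [0,0,0],
  ],
)

```text
clock: 27.0
eef_pos: [0.524, 0.201, 0.1809]
eef_rot: [-0.338, 0.941, -0.0, 0.0]
ft_force: [1.7, 0.1, -1.7]
finger_gap: 0.0348
grip_force: 60.5
```

Request:
apply_moves(
  slide=[
    [0,0,0.1],
    [0,0,0],
  ],
  dr=[
    [0,0,0],
    [0,0,0],
  ],
)

```text
clock: 27.2
eef_pos: [0.524, 0.201, 0.18]
eef_rot: [-0.338, 0.941, 0.0, 0.0]
ft_force: [2.7, -1.0, -0.7]
finger_gap: 0.0345
grip_force: 60.6
```

Request:
apply_moves(
  slide=[
    [0,0,0.1],
    [0,0,0],
    [0,0,0],
  ],
  dr=[
    [0,0,0],
    [0,0,0],
    [0,0,0],
  ],
)

```text
clock: 27.5
eef_pos: [0.524, 0.201, 0.1792]
eef_rot: [-0.338, 0.941, 0.0, 0.0]
ft_force: [1.3, -2.3, 2.8]
finger_gap: 0.0344
grip_force: 60.9
```

Request:
apply_moves(
  slide=[
    [0,0,0],
    [0,0,0],
    [0,0,0],
    [0,0,0],
    [0,0,0],
    [0,0,0],
  ],
  dr=[
    [0,0,0],
    [0,0,0],
    [0,0,0],
    [0,0,0],
    [0,0,0],
    [0,0,0],
  ],
  fingers=8.5,
)

```text
clock: 28.1
eef_pos: [0.5239, 0.2011, 0.179]
eef_rot: [-0.338, 0.941, 0.0, -0.0]
ft_force: [1.4, -0.8, -0.5]
finger_gap: 0.0851
grip_force: 0.0
```

Request:
apply_moves(
  slide=[
    [0,0,-1],
    [0,0,-2],
    [0,0,-3],
    [0,0,-4],
    [0,0,-3],
    [0,0,0],
    [0,0,0],
    [0,0,0],
  ],
  dr=[
    [0,0,0],
    [0,0,0],
    [0,0,0],
    [0,0,0],
    [0,0,0],
    [0,0,0],
    [0,0,0],
    [0,0,0],
  ],
)

```text
clock: 28.9
eef_pos: [0.5235, 0.2009, 0.3082]
eef_rot: [-0.338, 0.941, -0.0, -0.001]
ft_force: [0.7, 0.0, -0.4]
finger_gap: 0.0848
grip_force: 0.0
```

```bash
python3 - <<'E'
from h import *
go();look('f',[.524,.2,.18])
c=np.load('pics/f_side.npy');p=cv2.imread('pics/f_side.png')
m=(p.min(2)>130)&(np.hypot(c[...,0]-.524,c[...,1]-.2)<.03)&(c[...,2]>.125)&(c[...,2]<.235);P=c[m]
print(np.histogram(P[:,2],np.arange(.12,.24,.006)))
t=P[P[:,2]>.185];print(len(t),t.min(0),t.max(0),t[:,2].mean() if len(t) else 0)
E
```

```text
t 28.9 pos [0.5235 0.2009 0.3082] F [ 0.7  0.  -0.4] gap 0.0848 yaw_y 129.49 z [-1.2e-03 -5.0e-04 -1.0e+00] j7 1.89
side 106 [0.5007 0.1758 0.1623] [0.5464 0.2199 0.1932] [0.5235 0.1955 0.1837]
top 87 [0.5056 0.1757 0.1584] [0.5472 0.1994 0.1968] [0.5277 0.1862 0.1814]
(array([ 0,  0,  0,  0,  0,  0,  3, 31,  0,  2,  1, 71, 10,  0,  0,  0,  0,
        0,  0]), array([0.12 , 0.126, 0.132, 0.138, 0.144, 0.15 , 0.156, 0.162, 0.168,
       0.174, 0.18 , 0.186, 0.192, 0.198, 0.204, 0.21 , 0.216, 0.222,
       0.228, 0.234]))
82 [0.50236715 0.175833   0.18533251] [0.54640322 0.21986626 0.19315772] 0.19025095843217044
```

Bush top is at 0.190–0.192 m and its collar at about 0.165 m, as expected when fully home. Handing in.

```bash
python3 -c "
from bench import bot
print(bot.close_job())"
```

```text
the job is handed in; nothing more can be done
None
```

The sleeve, washer and bush are on the spindle in that order, fully home and let go, and the job was handed in after about 29 s; the hand-in gave no verdict, but the camera heights match a full seat.

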